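# Lock a bayonet lamp cover onto a floodlight housing

## Robot

A 6-joint arm with a two-finger parallel gripper is mounted at the origin on the work surface. World frame = base frame: x ahead of the robot, y to its left, z up, the work surface at z = 0. Lengths are in m, angles in rad, forces in N, time in s.
With the tool pointing down it reaches from about 0.35 to 0.875 m from the base axis. Payload 15.5 kg.
Tool frame: the origin (TCP) lies at the very end of the fingers, on their centre line; the grasp point (between the pads) lies hold_point_z behind it (hold_point_z is the distance from the TCP to the grasp point, in m); x points along the fingers, z is the direction in which the jaws open and shut, and the axes are right-handed (so a half turn about x gives the same grasp; the last joint's range is limited). The gripper opens to 85 mm and grips with 20 to 120 N. Pads are 22 mm wide; open, the fingers measure 114 mm over their backs; the gripper's body (76 mm by 85 mm) begins 54 mm behind the grasp point. The pads swing forward as they close: fully open they stand 13 mm farther back than shut.
Start: joints at [1.175, 0.494, 1.345, -0, 1.302, -0.096], TCP at [0.185, 0.597, 0.194] pointing down, gripper open.
Joint ranges: [-2.91, 2.91], [-0.82, 2.16], [0.22, 2.67], [-1.22, 4.37], [0.12, 2.79], [-3.08, 3.08]. Speed limits (rad/s): [1.89, 1.89, 2.57, 3.01, 3.01, 3.01].

## Interface

Orientations are given as a unit quaternion [x, y, z, w].
In Python, from workcell import * gives the robot as it stands.
- The arm moves only by the tool send_rows, never from a script. Its argument "increments" is text: rows parted by semicolons, each of 7 numbers parted by spaces: the shift along the world's x, y, z in m, then the turn, a rotation vector about the world's x, y, z in rad, then the finger opening in m, from 0 to 0.0854. In form: tx ty tz rx ry rz claw; .... A call has exactly 5 rows; each row shifts and turns the commanded pose from where the row before left it; what a row does not reach is not made up. A row lasts 1/12 s, in which the tool goes at most 41.7 mm and 7.16 degrees, less where a joint would pass 70% of its speed; a pose out of reach is approached as far as the arm can. A call with a gripper value outside its range is refused whole. The fingers move at their own pace and stop on an object; the grip force is fixed at half the most. Time passes only in rows, so rows that do not move let the fingers close, or fill a call up. It gives the time, the measured TCP pose, the force and the opening at its end, in the units of the state.
- state(): the state, without advancing time (a new reading comes with each control period).
- get_image(name): name is "side" or "top"; returns a dict with "frame" (384x512x3 uint8, red, green, blue), "mtx" (3x3 intrinsics, pixels), "pose" (4x4, takes a point from camera to world coordinates). Camera axes: x right, y down, z forward; pixel columns grow to the right and rows downward; lengths in m; the calibration is good to about 2 mm. A picture is of the moment at which its call begins. There is no depth.
- sign_off(): hands the job in, once; it reports no verdict.
The state is a dict: "time": time; "q": joint angles; "dq": joint speeds; "joint_efforts": joint torques, N m; "position": TCP position; "tool_rot": TCP orientation; "force": force on the tool from outside, world axes, zero at the start; "ft_torque": the same for the moment, N m; "gripper_width": finger opening in m.
Only numpy, scipy, OpenCV 4.12 (cv2) and the standard library are available. Lean on these libraries where they do the work, as an engineer would, in place of code of your own. Each camera call takes 0.05 s, during which the arm holds its last target.

## Task

Pick up the round lamp cover by its bridge handle, set it on the floodlight housing so that its three lugs go down into the entry slots of the collar, and turn it clockwise (seen from above) until the lugs drop into the locking notches and it is fully home. Work by feel and gently, never forcing the cover against the housing, and leave the other things on the bench alone. Let go of the cover when it is locked.

Things in the scene. Friction and masses are not known exactly. Their poses are not given: they have to be found in the camera images.
- cover: Lamp cover, 0.24 to 0.39 kg, lying right way up on the bench: aluminium disc 90 mm in diameter, 18 mm thick, lower edge bevelled 3 mm, white lens on top, bridge handle above. Origin: centre of the underside, z up. Lugs or collar are damaged if cover and housing press on each other with more than 40 N
- handle (a point): Middle of the cover's handle, 64 mm above the cover's origin, axes as the cover's. Black bar along x, 76 mm long, 16 mm thick (y), 16 mm high, on two legs 8 mm wide at x = -34 and +34 mm, open beneath. Pinch it across y from above
- lugs (a point): Point on the cover's axis at the height of its lugs, 11 mm above the cover's origin, axes as the cover's. Three square steel lugs 9 mm wide and 9 mm high stick out level from the disc at 0, 120 and 240 degrees from x; tips at radius 59 mm
- housing: Floodlight housing fixed to the bench: grey finned box 130 x 130 x 34 mm with a black cable gland on its +x side; origin at the centre of its underside, z up. An open aluminium collar (bore 93 mm, outside 109 mm, 39 mm high, rim 73 mm above the origin) stands on its centre
- rim (a point): Point on the collar's axis at rim height, axes as the housing's. Three entry slots 14 mm wide are cut down from the rim, nominally at 0, 120 and 240 degrees from x, but the collar is clamped at an unknown turn of up to 0.4 rad either way: find the slots by sight or feel. Lugs resting on the rim: cover origin 66.5 mm above the housing's
- channel (a point): Point on the collar's axis 17 mm below the rim, at the level of the slot floors. From each slot a channel 11 mm high, with this same floor level, runs clockwise (from above) under a hook 6 mm thick to a locking notch. Lugs on the channel floor: cover origin 49.5 mm above the housing's
- notch (a point): Point on the collar's axis 22 mm below the rim, at the level of the notch floors. Each notch is 13.4 mm wide, centred 45 degrees (0.785 rad) clockwise of its slot's centre, 5 mm deeper than the channel; its far wall is a dead stop. Lugs in the notches (locked): cover origin 44.5 mm above the housing's
- spool: Bystander: spool of solder wire, 56 mm across, 50 mm high, standing; origin at the centre of its underside
- driver: Bystander: screwdriver lying on the bench, origin under the tool's middle
- tray: Bystander: grey parts tray 110 x 80 x 30 mm, origin at the centre of its underside
- trim: Bystander: plain white plastic ring, 80 mm across, 12 mm high, lying flat; origin at the centre of its underside
Not all that is in view belongs to the job. What is shaped like the cover but orange or red is not meant.

How it is judged:
On the way:
1. the cover is hung in the collar: its lugs have entered the slots, at least 6 mm below the rim, upright (z of cover in the frame of housing between 0.047 and 0.0605 m and horizontal distance between cover and rim below 0.006 m and angle between cover's own z axis and vertical below 0.1 rad), for 0.1 s.
At the end, for the whole second after the job is handed in: The cover is locked: its lugs lie in the notches (cover origin 42 to 46.5 mm above the housing's origin, within 5 mm of the collar's axis, within 0.04 rad of level), at rest and released (z of cover in the frame of housing between 0.042 and 0.0465 m and horizontal distance between cover and rim below 0.005 m and angle between cover's own z axis and vertical below 0.04 rad and linear speed of cover below 0.02 m/s); the robot touches nothing.
It fails at once if cover and housing pressed on each other with more than 40 N (contact force between cover and housing above 40 N).
It fails at once if a bystander was moved by more than 25 mm (distance of any of spool, driver, tray, trim from where it was at the start of the episode above 0.025 m).
It also fails if it takes over 72 s, if anything falls off the work surface, if the arm or the gripper's body presses on something with over 40 N, if the wrist force passes 120 N, or if a joint passes its speed limit or range.

## Working session

There is one attempt and no reset: what is moved stays moved. The work goes in short steps, Python scripts to look and compute and a tool call to move; the robot and the scene stay as the last step left them, time stands still between calls to the robot, and variables do not carry over. Pictures are saved under pics/ and viewed, and the job is handed in when it is done.

Besides the shell and the picture viewer there is one more tool, called as name(argument=value, ...), one argument or row to a line, values as JSON. send_rows: Moves the arm, as the interface text tells. Its arguments: {"type":"object","properties":{"increments":{"type":"string"}},"required":["increments"]}

```bash
mkdir -p pics; ls; python3 - <<'E'
from workcell import *
import cv2,numpy as np
s=state()
for k,v in s.items(): print(k,np.round(v,4))
for n in("side","top"):
    d=get_image(n); cv2.imwrite(f"pics/{n}0.png",cv2.cvtColor(d["frame"],cv2.COLOR_RGB2BGR)); print(n,d["mtx"],np.round(d["pose"],4))
try: print(hold_point_z)
except Exception as e: print(e)
E
```

```text
pics
time 0.0
q [ 1.1755  0.4942  1.3461 -0.      1.3025 -0.0955]
dq [ 0.      0.0001 -0.0004  0.001   0.0002  0.0001]
joint_efforts [-4.00000e-04 -8.82151e+01 -3.83879e+01 -0.00000e+00  1.00000e-02
  0.00000e+00]
position [0.1844 0.5967 0.1938]
tool_rot [-0.4199  0.5694  0.4195  0.5687]
force [-0.5119  0.0491 -0.1702]
ft_torque [ 0.0353 -0.0229  0.007 ]
gripper_width 0.0852
side [[368.79692287   0.         259.9393199 ]
 [  0.         368.79692287 198.7802298 ]
 [  0.           0.           1.        ]] [[ 0.9702 -0.179   0.1633  0.2989]
 [-0.2421 -0.7367  0.6314 -0.8271]
 [ 0.0073 -0.6521 -0.7581  0.9932]
 [ 0.      0.      0.      1.    ]]
top [[421.82427492   0.         256.6506317 ]
 [  0.         421.82427492 188.29153628]
 [  0.           0.           1.        ]] [[ 5.9000e-03 -9.9420e-01  1.0700e-01  3.8630e-01]
 [-1.0000e+00 -5.8000e-03  1.0000e-03 -6.7800e-02]
 [-4.0000e-04 -1.0700e-01 -9.9430e-01  1.2106e+00]
 [ 0.0000e+00  0.0000e+00  0.0000e+00  1.0000e+00]]
0.0187
```

View pics/top0.png

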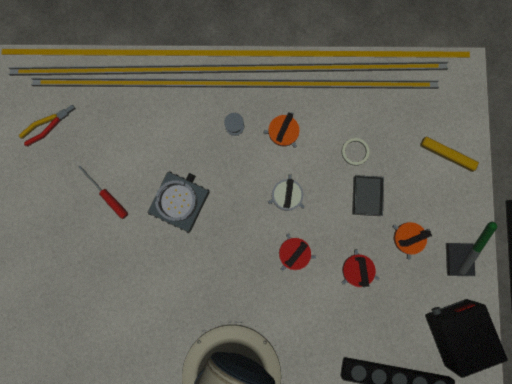

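View pics/side0.png

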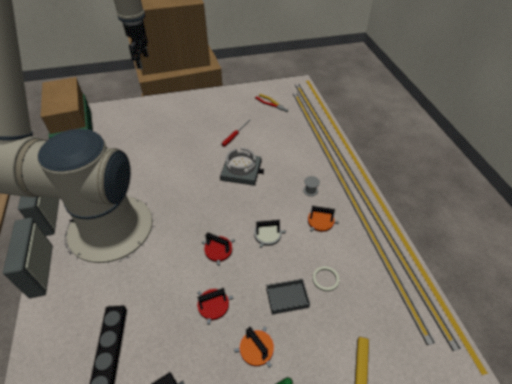

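```bash
cat > h.py <<'E'
import cv2,numpy as np
from workcell import *
def proj(d,p):
    T=np.linalg.inv(d["pose"]);c=T[:3,:3]@np.asarray(p).T.reshape(3,-1)+T[:3,3:4]
    u=d["mtx"]@c;return (u[:2]/u[2]).T
def back(d,px,z):
    r=d["pose"][:3,:3]@np.linalg.inv(d["mtx"])@np.array([px[0],px[1],1.]);o=d["pose"][:3,3]
    return o+r*(z-o[2])/r[2]
def crop(d,c,w,s,f,draw=None):
    x0,y0=int(c[0]-w),int(c[1]-w)
    im=cv2.cvtColor(d["frame"],cv2.COLOR_RGB2BGR)[y0:y0+2*w,x0:x0+2*w]
    im=cv2.resize(im,None,fx=s,fy=s,interpolation=cv2.INTER_CUBIC)
    for p,col in (draw or []):
        for q in p:
            cv2.circle(im,tuple(int(round(v)) for v in ((q[0]-x0+.5)*s,(q[1]-y0+.5)*s)),2,col,-1)
    return im
E
python3 - <<'E'
from h import *
d=get_image("top");e=get_image("side")
a=crop(d,(288,195),28,10,0);b=crop(d,(179,201),28,10,0)
# 20x enhanced pix
for q in (a,b): pass
cv2.imwrite("pics/c1.png",cv2.resize(np.hstack([a,b]),(800,400)))
a=crop(e,(268,232),28,10,0);b=crop(e,(242,167),28,10,0)
cv2.imwrite("pics/c2.png",cv2.resize(np.hstack([a,b]),(800,400)))
E
```

```text
(no output)
```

View pics/c1.png

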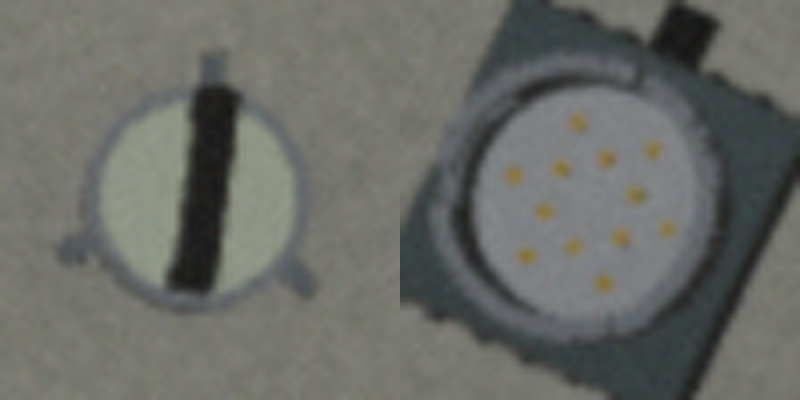

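View pics/c2.png

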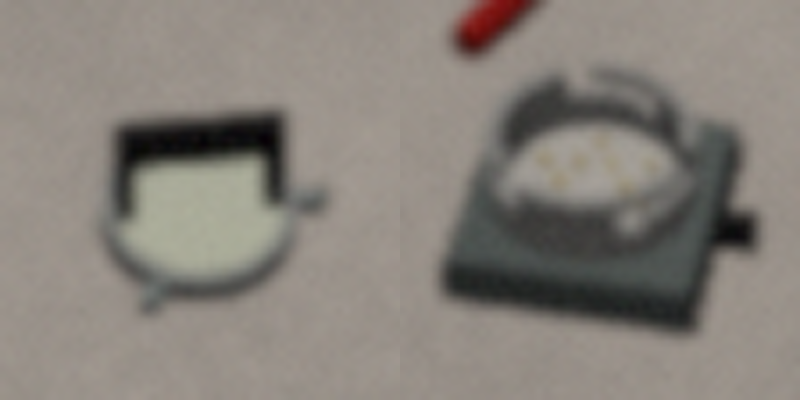

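```bash
cat > fit.py <<'E'
from h import *
from scipy.optimize import least_squares
d=get_image("top");e=get_image("side")
def un(x,y,c): # clicks in 400px crops of 56px
    return np.array([c[0]-28+x/7.143-.5,c[1]-28+y/7.143-.5])
def clicks(l,c): return np.array([un(x,y,c) for x,y in l])
# cover
ct=clicks([(215,55),(66,257),(308,290),(217,88),(190,290)],(288,195))
cs=clicks([(120,137),(282,122),(325,200),(148,302)],(268,232))
def pts(L,x,y,t):
    L=np.array(L);c,s=np.cos(t),np.sin(t)
    return np.c_[x+c*L[:,0]-s*L[:,1],y+s*L[:,0]+c*L[:,1],L[:,2]]
def lug(k,r=.059,z=.0155): return [r*np.cos(k*2*np.pi/3),r*np.sin(k*2*np.pi/3),z]
a,b=[.038,0,.072],[-.038,0,.072]
LT=[lug(0),lug(1),lug(2),a,b]
def f(p,L,P,Ls,Ps): return np.r_[(proj(d,pts(L,*p))-P).ravel(),(proj(e,pts(Ls,*p))-Ps).ravel()]
best=None
for rot in (0,):
  for k in range(3):
    pass
p0=back(d,ct[:3].mean(0),.015);
hd=back(d,ct[3],.072)-back(d,ct[4],.072);t0=np.arctan2(hd[1],hd[0]);print("p0",p0,"handle len",np.linalg.norm(hd),t0)
r=least_squares(lambda p:(proj(d,pts(LT,*p))-ct).ravel(),[p0[0],p0[1],t0]);print("top",r.x,np.round(r.fun,1))
Ls=[[-.038,0,.064],[.038,0,.064]]
print(proj(e,pts([a,b,lug(0),lug(1),lug(2)],*r.x))); print(cs)
cov=r.x
def allp(t): 
    return pts([[.045*np.cos(q),.045*np.sin(q),.018] for q in np.linspace(0,6.28,60)]+[lug(0),lug(1),lug(2)]+[[x,y,.072] for x in np.linspace(-.038,.038,15) for y in(-.008,.008)],*t)
A=crop(d,(288,195),28,7.143*1,0,[(proj(d,allp(cov)),(0,0,255))])
B=crop(e,(268,232),28,7.143*1,0,[(proj(e,allp(cov)),(0,0,255))])
cv2.imwrite("pics/f1.png",np.hstack([A,B]))
E
python3 fit.py
```

```text
p0 [ 0.49741513 -0.15304162  0.015     ] handle len 0.07779695880464917 -0.13418400347187637
top [ 0.49718283 -0.15246187 -0.13047727] [-0.2  0.1 -1.1 -0.   0.7  0.3  0.2  0.1  0.4 -0.5]
[[279.04886376 219.48998909]
 [255.01225132 221.58168221]
 [284.60645293 229.4834712 ]
 [255.98360026 219.45454771]
 [259.44496194 245.03114048]]
[[256.29966401 222.67961641]
 [278.97921042 220.57965841]
 [284.99909002 231.49944001]
 [260.21958561 245.77915442]]
```

View pics/f1.png

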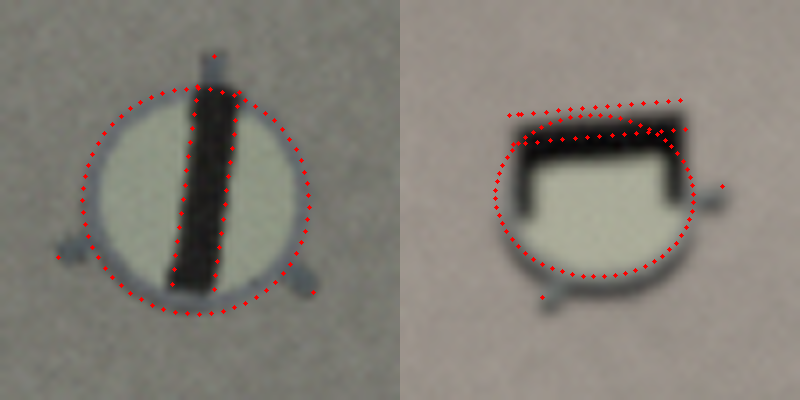

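```bash
cat > fit2.py <<'E'
from h import *
from scipy.optimize import least_squares
import sys
d=get_image("top");e=get_image("side")
def pts(L,x,y,t):
    L=np.array(L);c,s=np.cos(t),np.sin(t)
    return np.c_[x+c*L[:,0]-s*L[:,1],y+s*L[:,0]+c*L[:,1],L[:,2]]
x,y,t,sl=[float(v) for v in sys.argv[1:5]]
dx,dy=[float(v) for v in sys.argv[5:7]]
C=[[r*np.cos(q),r*np.sin(q),.073] for q in np.linspace(0,6.28,80) for r in (.0465,.0545)]
box=[[.065*a,.065*b,.034] for a,b in ((1,1),(1,-1),(-1,1),(-1,-1))]
S=[[r*np.cos(q+w)  ,r*np.sin(q+w),z] for k in range(3) for q in [sl+k*2*np.pi/3] for w in(-.139,.139) for r in(.0465,.0545) for z in (.073,.056)]
N=[[.0545*np.cos(q+w),.0545*np.sin(q+w),.056] for k in range(3) for q in [sl+k*2*np.pi/3-.785] for w in(-.12,.12)]
o=[]
for D,c,sh in((d,(179,201),0),(e,(242,167),np.array([dx,dy]))):
    n=(288,195)
    o.append(crop(D,c,28,7.143,0)); 
    o.append(crop(D,c,28,7.143,0,[(proj(D,pts(C,x,y,t))+sh,(0,0,255)),(proj(D,pts(box,x,y,t))+sh,(0,255,255)),(proj(D,pts(S,x,y,t))+sh,(0,255,0)),(proj(D,pts(N,x,y,t))+sh,(255,0,0))]))
im=np.vstack([np.hstack(o[:2]),np.hstack(o[2:])])
cv2.imwrite(sys.argv[7],cv2.resize(cv2.convertScaleAbs(im,alpha=1.6),(600,600),interpolation=cv2.INTER_AREA) if 0 else cv2.convertScaleAbs(im,alpha=1.6)[:,:])
print(im.shape)
for D,nm in ((d,'t'),):
    print(back(D,(151+178/7.143-.5,173+196/7.143-.5),.073))
E
python3 - <<'E'
from h import *
d=get_image("top")
f=lambda x,y:(151+x/7.143-.5,173+y/7.143-.5)
print("collar",back(d,f(178,196),.073))
E
python3 fit2.py 0.48 0.153 0 0 0 1.8 pics/g0.png
```

```text
collar [0.47573412 0.15286092 0.073     ]
(800, 800, 3)
[0.47573412 0.15286092 0.073     ]
```

View pics/g0.png

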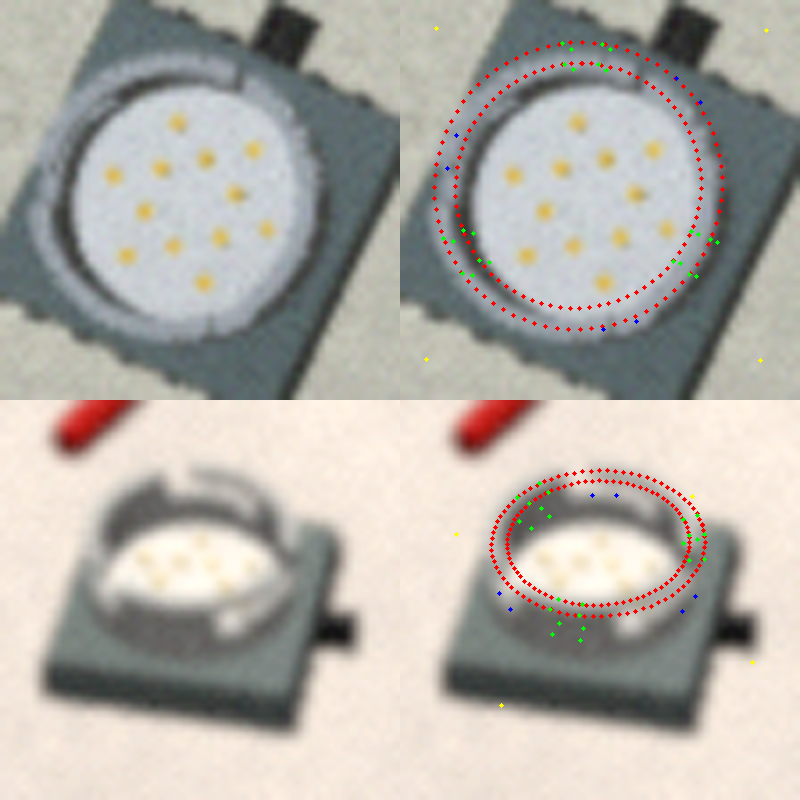

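```bash
python3 fit2.py 0.476 0.153 -0.42 0.0 0 1.8 pics/g1.png;  python3 fit2.py 0.476 0.153 -0.42 -0.3 0 1.8 pics/g2.png
```

```text
(800, 800, 3)
[0.47573412 0.15286092 0.073     ]
(800, 800, 3)
[0.47573412 0.15286092 0.073     ]
```

View pics/g1.png

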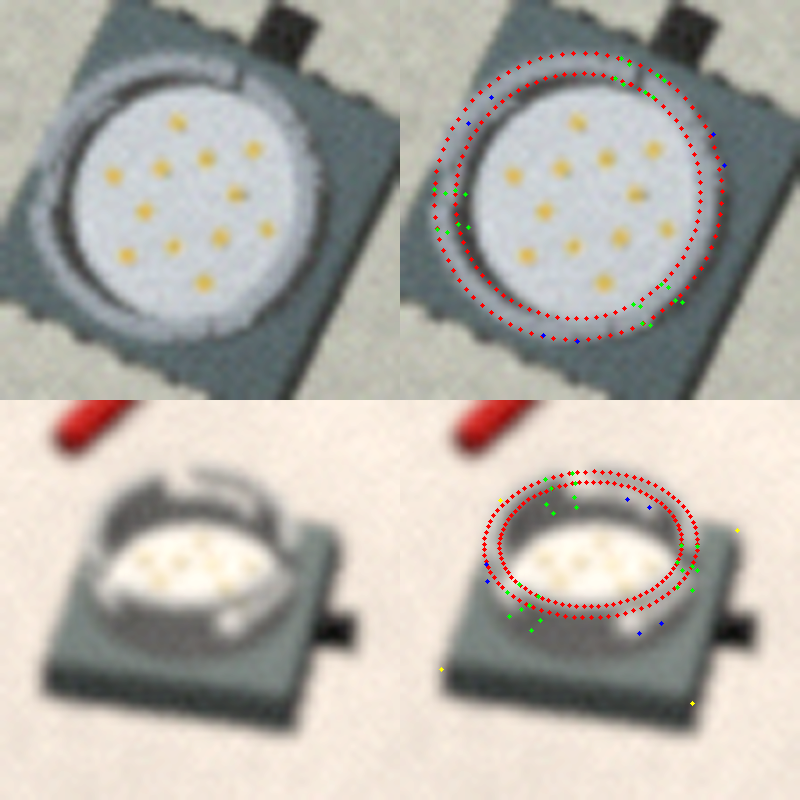

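View pics/g2.png

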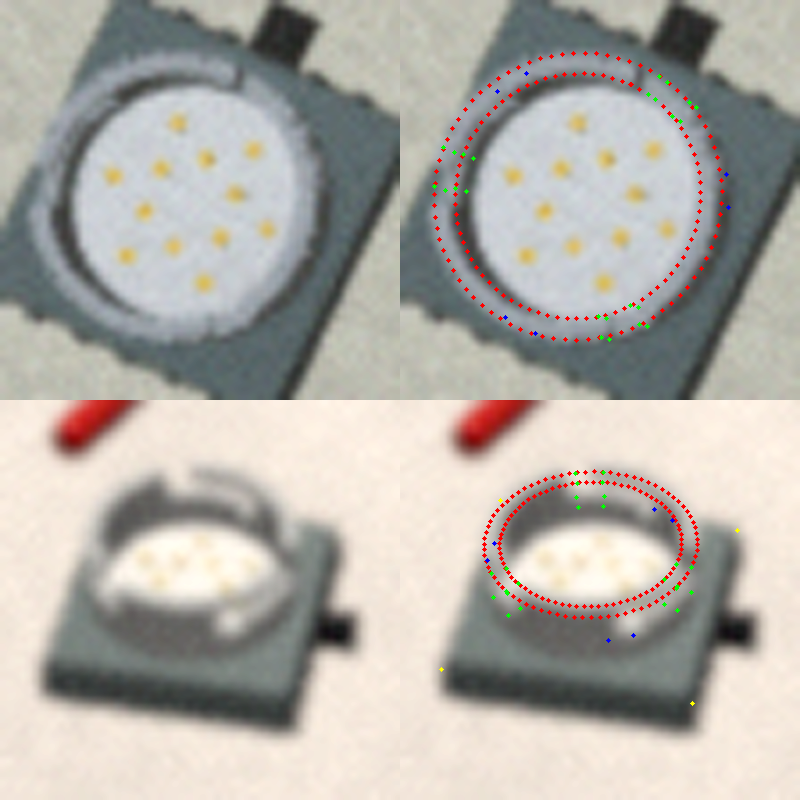

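```bash
cat > unw.py <<'E'
from h import *
o=[]
for n,sh in (("top",(0,0)),("side",(0.3,1.8))):
    F=[get_image(n) for _ in range(6)];D=F[0];im=np.mean([f["frame"] for f in F],0).astype(np.float32)
    th=np.arange(-180,180)*np.pi/180
    rows=[]
    zs=[(.0505,.073)]*1
    if n=="top": R=[(r,.073) for r in np.linspace(.042,.058,17)]
    else: R=[(.0545,z) for z in np.linspace(.076,.045,17)]+[(.0465,z) for z in np.linspace(.076,.045,17)]
    for r,z in R:
        p=proj(D,np.c_[.476+r*np.cos(th),.153+r*np.sin(th),0*th+z])+np.array(sh)
        rows.append(cv2.remap(im,p[:,0].astype(np.float32)[None],p[:,1].astype(np.float32)[None],cv2.INTER_CUBIC)[0])
    a=np.array(rows)[:,:,::-1]; o.append(cv2.resize(np.clip(a*1.5,0,255).astype(np.uint8),(720,len(rows)*9),interpolation=cv2.INTER_LINEAR))
im=np.vstack(o)
for g in range(-180,180,30): cv2.line(im,((g+180)*2,0),((g+180)*2,6),(0,0,255)); cv2.putText(im,str(g),((g+180)*2,16),0,.35,(0,0,255))
cv2.imwrite("pics/unw.png",im)
E
python3 unw.py
```

```text
(no output)
```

View pics/unw.png

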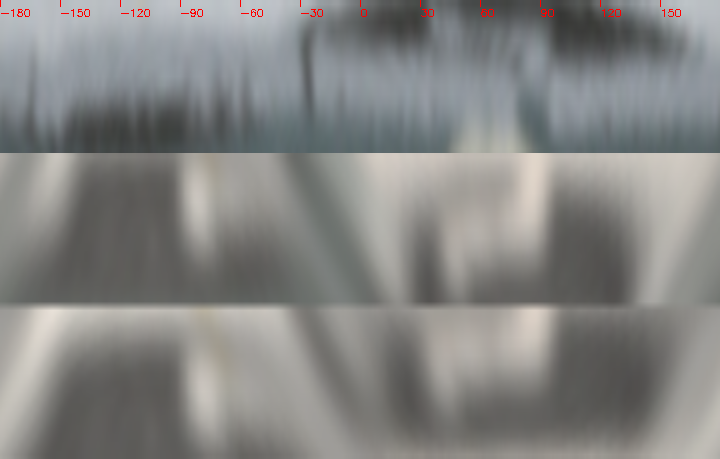

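```bash
python3 - <<'E'
from workcell import *
import numpy as np
from scipy.spatial.transform import Rotation as R
s=state();m=R.from_quat(s["tool_rot"]).as_matrix();print(m.round(3),s["time"])
print("z heading deg",np.degrees(np.arctan2(m[1,2],m[0,2])))
E
```

```text
[[ 0.    -0.955  0.295]
 [ 0.     0.295  0.955]
 [-1.    -0.     0.   ]] 1.25
z heading deg 72.82246305841329
```

send_rows(
  increments="0.0125 -0.03 0 0 0 0.0068 0.085;0.0125 -0.03 0 0 0 0.0068 0.085;0.0125 -0.03 0 0 0 0.0068 0.085;0.0125 -0.03 0 0 0 0.0068 0.085;0.0125 -0.03 0 0 0 0.0068 0.085",
)

```text
time: 1.67
position: [0.2473, 0.4458, 0.1944]
tool_rot: [-0.43, 0.562, 0.43, 0.562]
force: [0.6, -0.1, -0.2]
gripper_width: 0.0849
```

send_rows(
  increments="0.0125 -0.03 0 0 0 0.0068 0.085;0.0125 -0.03 0 0 0 0.0068 0.085;0.0125 -0.03 0 0 0 0.0068 0.085;0.0125 -0.03 0 0 0 0.0068 0.085;0.0125 -0.03 0 0 0 0.0068 0.085",
)

```text
time: 2.08
position: [0.3099, 0.2958, 0.1946]
tool_rot: [-0.439, 0.554, 0.439, 0.555]
force: [0.1, 1.1, 0.8]
gripper_width: 0.0848
```

send_rows(
  increments="0.0125 -0.03 0 0 0 0.0068 0.085;0.0125 -0.03 0 0 0 0.0068 0.085;0.0125 -0.03 0 0 0 0.0068 0.085;0.0125 -0.03 0 0 0 0.0068 0.085;0.0125 -0.03 0 0 0 0.0068 0.085",
)

```text
time: 2.5
position: [0.3725, 0.1456, 0.1946]
tool_rot: [-0.448, 0.547, 0.448, 0.547]
force: [0.5, 0.5, 0.5]
gripper_width: 0.0848
```

send_rows(
  increments="0.0125 -0.03 0 0 0 0.0068 0.085;0.0125 -0.03 0 0 0 0.0068 0.085;0.0125 -0.03 0 0 0 0.0068 0.085;0.0125 -0.03 0 0 0 0.0068 0.085;0.0125 -0.03 0 0 0 0.0068 0.085",
)

```text
time: 2.92
position: [0.435, -0.0046, 0.1946]
tool_rot: [-0.458, 0.539, 0.457, 0.539]
force: [1.1, 0.7, 0.8]
gripper_width: 0.0847
```

send_rows(
  increments="0.0125 -0.03 0 0 0 0.0068 0.085;0.0125 -0.03 0 0 0 0.0068 0.085;0.0125 -0.03 0 0 0 0.0068 0.085;0.0125 -0.03 0 0 0 0.0068 0.085;0.0125 -0.029 0 0 0 0.0068 0.085",
)

```text
time: 3.33
position: [0.4975, -0.1537, 0.1945]
tool_rot: [-0.467, 0.531, 0.466, 0.531]
force: [0.8, -0.1, -1.1]
gripper_width: 0.0851
```

send_rows(
  increments="0 0 -0.02 0 0 0 0.085;0 0 -0.02 0 0 0 0.085;0 0 -0.02 0 0 0 0.085;0 0 -0.02 0 0 0 0.085;0 0 -0.01 0 0 0 0.085",
)

```text
time: 3.75
position: [0.4962, -0.1516, 0.1025]
tool_rot: [-0.466, 0.532, 0.467, 0.531]
force: [-0.1, 0.6, -1.9]
gripper_width: 0.0851
```

```bash
python3 - <<'E'
from h import *
d=get_image("top");e=get_image("side")
s=state();p=s["position"];print(p)
A=crop(d,(288,185),28,7.143,0,[(proj(d,p),(0,0,255))])
B=crop(e,(268,222),28,7.143,0,[(proj(e,p),(0,0,255))])
cv2.imwrite("pics/k1.png",cv2.convertScaleAbs(np.hstack([A,B]),alpha=1.5))
E
```

```text
[ 0.49620079 -0.15151167  0.10316097]
```

View pics/k1.png

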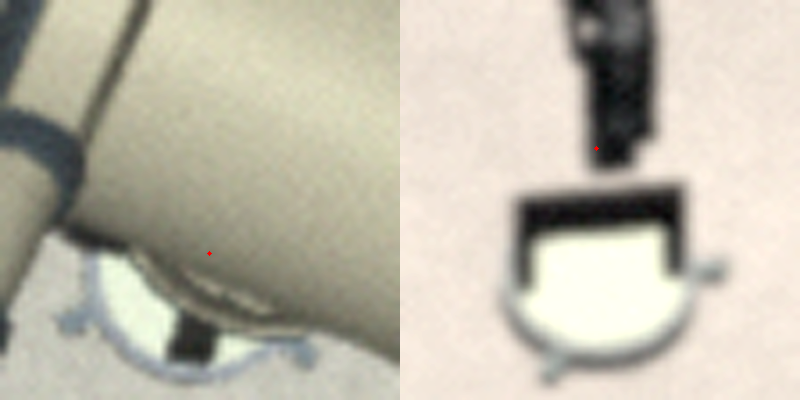

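```bash
python3 - <<'E'
from h import *
from scipy.spatial.transform import Rotation as R
e=get_image("side")
s=state();p=s["position"];m=R.from_quat(s["tool_rot"]).as_matrix();print(p,m.round(3),s["q"])
pp=[p+a*m[:,2]*.0425-b*m[:,0] for a in(-1,0,1) for b in(0,.013,.0187,.07)]
B=crop(e,(268,195),60,6,0,[(proj(e,np.array(pp)),(0,0,255))])
cv2.imwrite("pics/k2.png",cv2.convertScaleAbs(B,alpha=2))
E
```

```text
[ 0.49694002 -0.15178518  0.10435258] [[-0.001 -0.992  0.129]
 [ 0.     0.129  0.992]
 [-1.     0.001  0.   ]] [-4.11373647e-01  4.61681083e-01  1.70915481e+00 -3.68448735e-05
  9.71687451e-01 -1.85245339e+00]
```

View pics/k2.png

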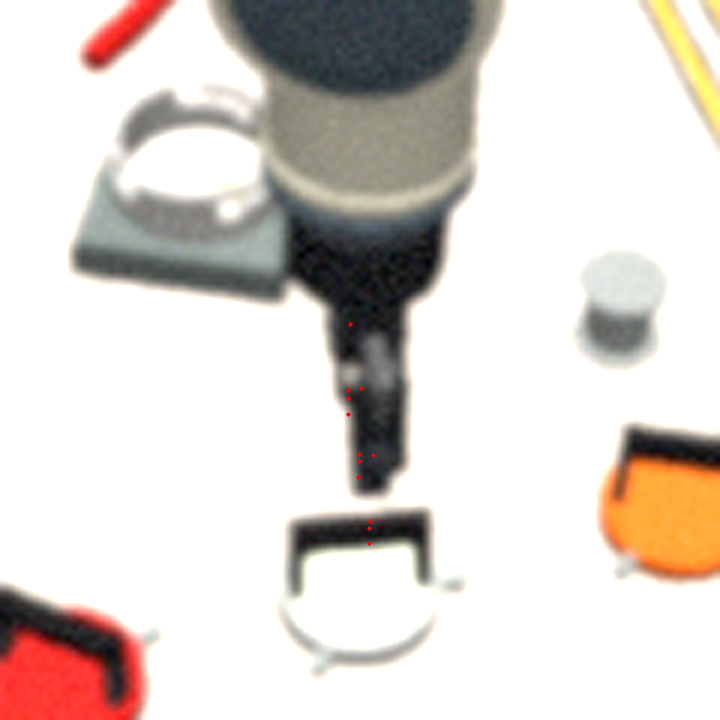

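send_rows(
  increments="0 0 0 0 0 0 0;0 0 0 0 0 0 0;0 0 0 0 0 0 0;0 0 0 0 0 0 0;0 0 0 0 0 0 0",
)

```text
time: 4.32
position: [0.4973, -0.1519, 0.1048]
tool_rot: [-0.467, 0.531, 0.466, 0.531]
force: [0.0, 0.3, -0.0]
gripper_width: 0.0251
```

send_rows(
  increments="0 0 0 0 0 0 0;0 0 0 0 0 0 0;0 0 0 0 0 0 0;0 0 0 0 0 0 0;0 0 0 0 0 0 0",
)

```text
time: 4.73
position: [0.4971, -0.1519, 0.1044]
tool_rot: [-0.467, 0.531, 0.467, 0.531]
force: [0.5, 0.8, -0.1]
gripper_width: 0.0003
```

```bash
cat > k.py <<'E'
from h import *
import sys
from scipy.spatial.transform import Rotation as R
e=get_image("side")
s=state();p=s["position"];m=R.from_quat(s["tool_rot"]).as_matrix();print(p,s["force"].round(1),s["gripper_width"])
w=s["gripper_width"]/2
pp=[p+a*m[:,2]*w-b*m[:,0] for a in(-1,0,1) for b in(0,.0187)]
c=proj(e,np.array(p))[0]
B=crop(e,c,30,10,0,[(proj(e,np.array(pp)),(0,0,255))])
cv2.imwrite(sys.argv[1],cv2.convertScaleAbs(B,alpha=2))
E
python3 k.py pics/k3.png
```

```text
[ 0.49705088 -0.15186067  0.10433769] [ 0.2 -0.2 -0.6] 0.00023008816647746062
```

View pics/k3.png

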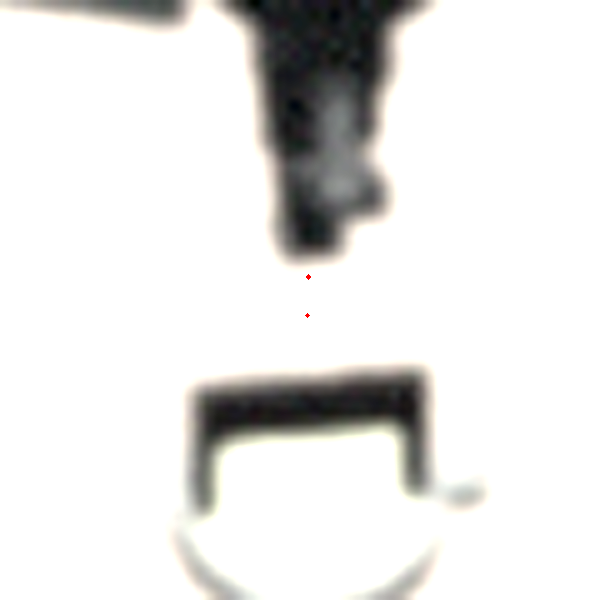

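```bash
sed -i 's/alpha=2/alpha=1/' k.py; python3 k.py pics/k4.png
```

```text
[ 0.4970739  -0.15189123  0.10435633] [ 0.3 -0.2 -0. ] -0.00019157895060762606
```

View pics/k4.png

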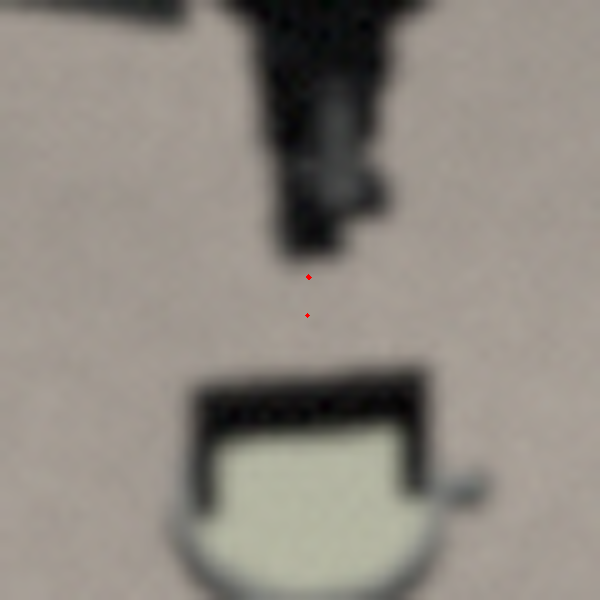

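```bash
python3 - <<'E'
from h import *
d=get_image("top");e=get_image("side")
print(proj(d,[0,0,0.02]),proj(e,[0,0,0]))
im=e["frame"].copy()
cv2.imwrite("pics/s5.png",cv2.cvtColor(im,cv2.COLOR_RGB2BGR));cv2.imwrite("pics/t5.png",cv2.cvtColor(d["frame"],cv2.COLOR_RGB2BGR))
E
```

```text
[[230.94280473 376.97264909]] [[110.33610189 226.40158268]]
```

View pics/s5.png

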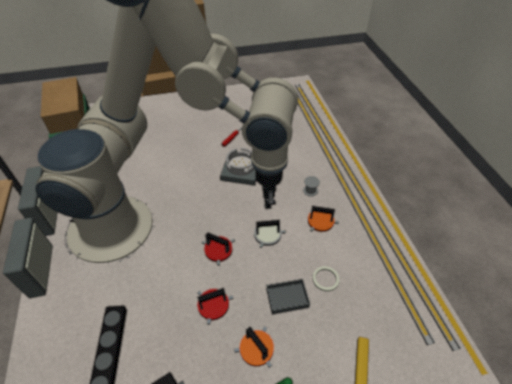

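View pics/t5.png

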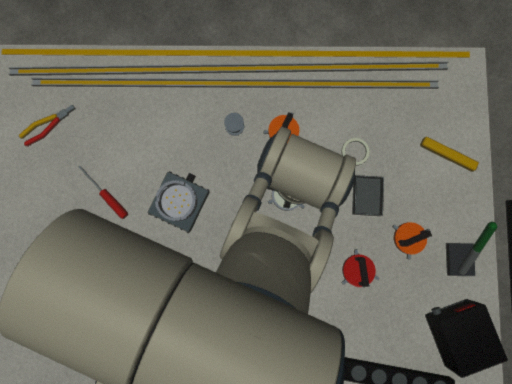

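```bash
python3 - <<'E'
from h import *
d=get_image("top");e=get_image("side")
print(proj(e,[0.1844,.5967,.1938]),[proj(d,[.497,-.152,z]).round(1) for z in(.1,.2,.3,.4)])
im=cv2.imread("pics/side0.png")[0:90,90:190]
cv2.imwrite("pics/s0c.png",cv2.resize(im,None,fx=8,fy=6,interpolation=cv2.INTER_CUBIC))
E
```

```text
[[145.3892859   72.94778132]] [array([[288.9, 191.8]]), array([[292. , 187.7]]), array([[295.8, 182.7]]), array([[300.6, 176.5]])]
```

View pics/s0c.png

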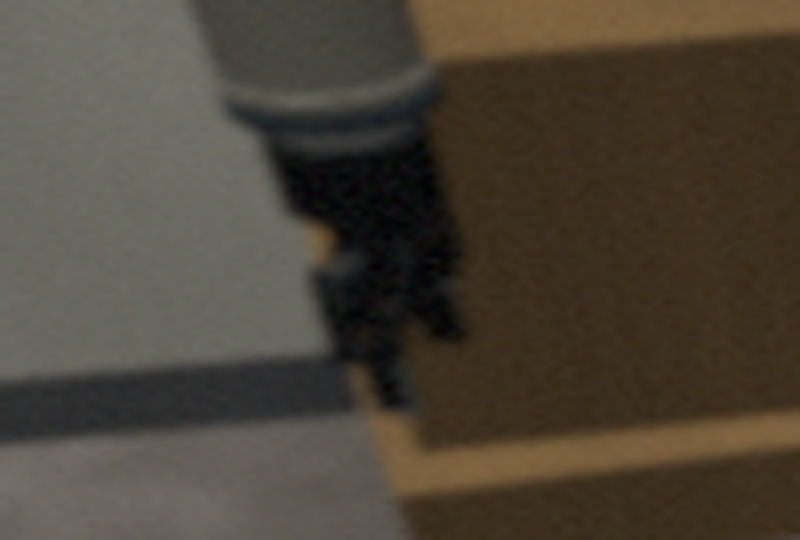

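send_rows(
  increments="0 0 0 0 0 0 0.085;0 0 0 0 0 0 0.085;0 0 0 0 0 0 0.085;0 0 0 0 0 0 0.085;0 0 0 0 0 0 0.085",
)

```text
time: 5.45
position: [0.4971, -0.1519, 0.1044]
tool_rot: [-0.467, 0.531, 0.467, 0.531]
force: [0.5, -0.3, -0.2]
gripper_width: 0.0604
```

send_rows(
  increments="0 0 0 0 0 0 0.085;0 0 0 0 0 0 0.085;0 0 -0.01 0 0 0 0.085;0 0 -0.01 0 0 0 0.085;0 0 -0.01 0 0 0 0.085",
)

```text
time: 5.87
position: [0.4968, -0.1518, 0.0732]
tool_rot: [-0.466, 0.531, 0.467, 0.531]
force: [-0.2, 0.3, -0.7]
gripper_width: 0.0849
```

```bash
python3 k.py pics/k6.png
```

```text
[ 0.49584538 -0.15137356  0.07142248] [-1.1  1.  -2.4] 0.08503547271678863
```

View pics/k6.png

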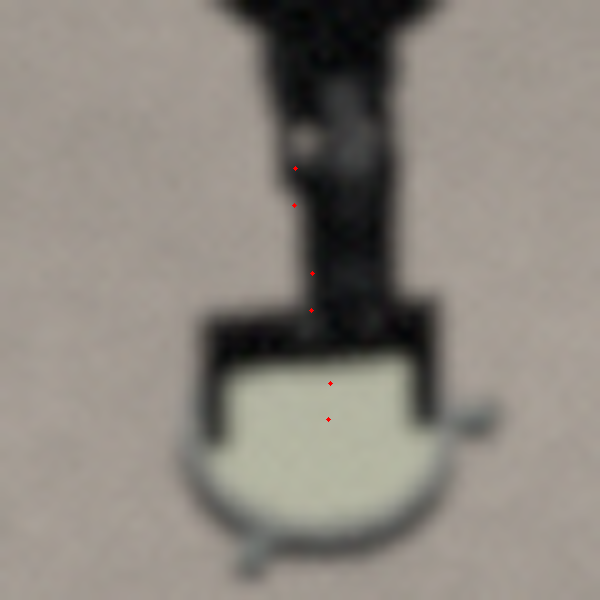

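send_rows(
  increments="0 0 -0.005 0 0 0 0.085;0 0 -0.005 0 0 0 0.085;0 0 -0.005 0 0 0 0.085;0 0 -0.005 0 0 0 0.085;0 0 -0.005 0 0 0 0.085",
)

```text
time: 6.33
position: [0.4971, -0.1519, 0.049]
tool_rot: [-0.467, 0.531, 0.466, 0.531]
force: [-0.2, -0.1, 0.4]
gripper_width: 0.0847
```

```bash
python3 k.py pics/k7.png
```

```text
[ 0.49671817 -0.15174772  0.04818644] [-0.2  0.3 -1.5] 0.08503725773908002
```

View pics/k7.png

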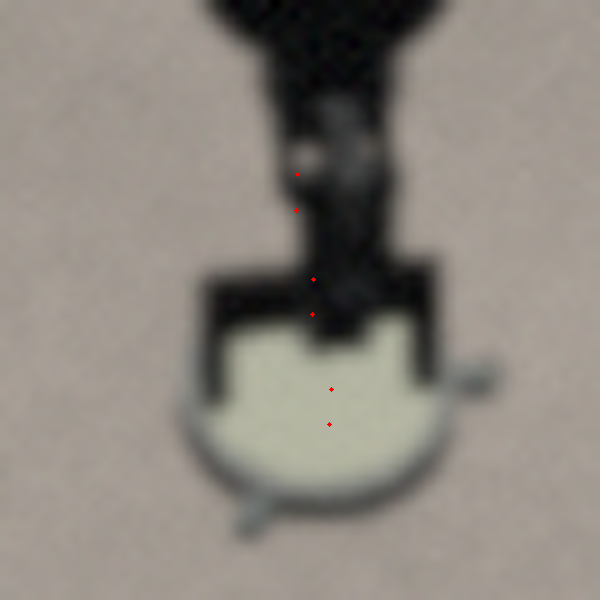

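send_rows(
  increments="0 0 0 0 0 0 0.03;0 0 0 0 0 0 0.03;0 0 0 0 0 0 0.03;0 0 0 0 0 0 0.03;0 0 0 0 0 0 0.03",
)

```text
time: 6.8
position: [0.4972, -0.1519, 0.0496]
tool_rot: [-0.467, 0.531, 0.466, 0.531]
force: [0.4, -0.3, 0.7]
gripper_width: 0.03
```

```bash
python3 k.py pics/k8.png
```

```text
[ 0.49717683 -0.1519251   0.04955554] [-0.  -0.6 -0.1] 0.030199458039366807
```

View pics/k8.png

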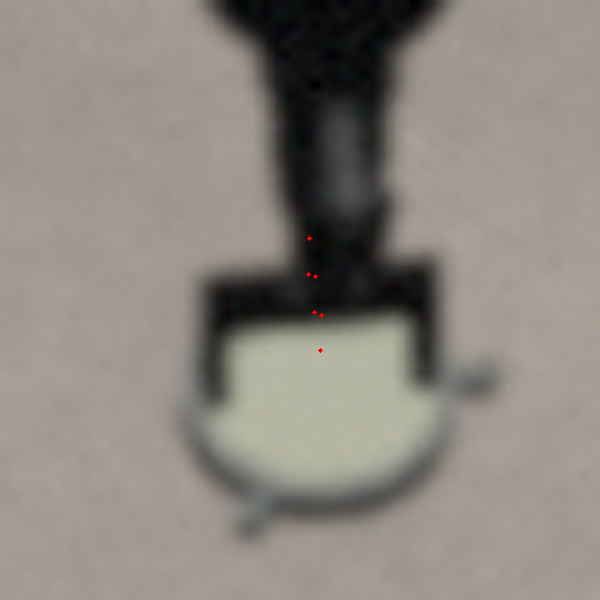

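send_rows(
  increments="0 0 0 0 0 0 0;0 0 0 0 0 0 0;0 0 0 0 0 0 0;0 0 0 0 0 0 0;0 0 0 0 0 0 0",
)

```text
time: 7.27
position: [0.4971, -0.1518, 0.0494]
tool_rot: [-0.467, 0.531, 0.467, 0.531]
force: [-0.6, -0.6, 0.4]
gripper_width: 0.0001
```

```bash
python3 k.py pics/k9.png
```

```text
[ 0.49707479 -0.15186201  0.0493693 ] [-0.4  0.1  0.8] -0.0002423632595867248
```

View pics/k9.png

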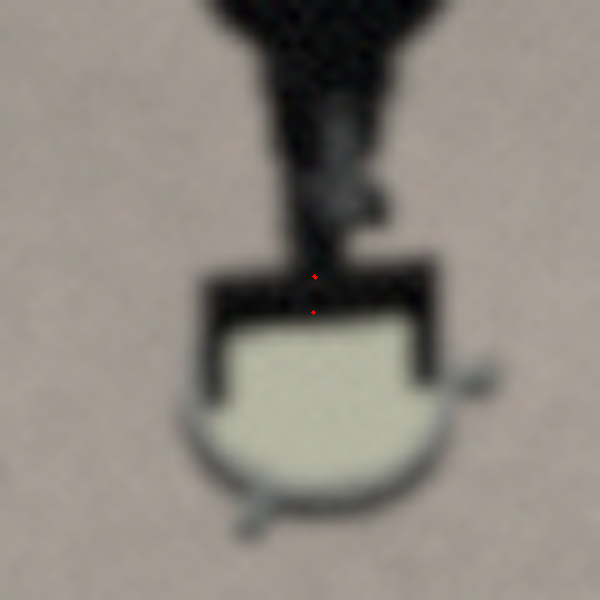

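send_rows(
  increments="0 0 0 0 0 0 0.06;0 0 0 0 0 0 0.06;0 0 0 0 0 0 0.06;0 0 0 0 0 0 0.06;0 0 0 0 0 0 0.06",
)

```text
time: 7.73
position: [0.4971, -0.1519, 0.0494]
tool_rot: [-0.466, 0.531, 0.467, 0.531]
force: [-0.1, 0.5, -0.3]
gripper_width: 0.0592
```

send_rows(
  increments="0 0 0 0 0 0 0.06;0 0 -0.005 0 0 0 0.06;0 0 -0.005 0 0 0 0.06;0 0 -0.005 0 0 0 0.06;0 0 0 0 0 0 0.06",
)

```text
time: 8.15
position: [0.4964, -0.1516, 0.0332]
tool_rot: [-0.466, 0.532, 0.467, 0.531]
force: [-0.6, -0.3, -0.4]
gripper_width: 0.0602
```

```bash
python3 k.py pics/k10.png
```

```text
[ 0.49655142 -0.15166148  0.03360068] [ 0.1 -0.2 -0.3] 0.05999860769829296
```

View pics/k10.png

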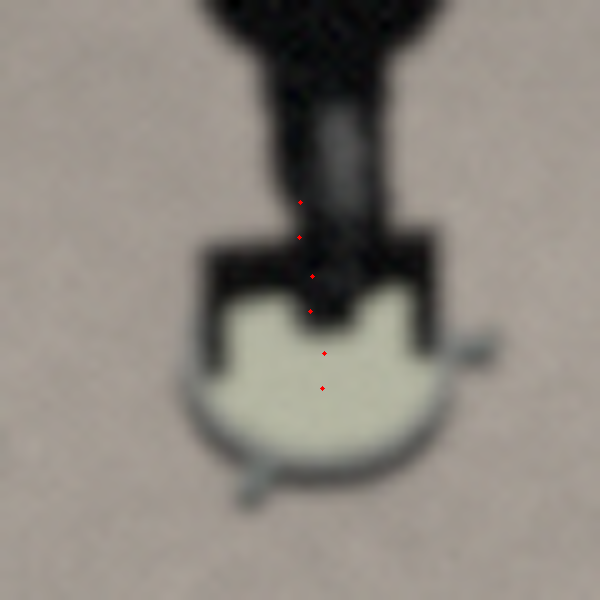

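send_rows(
  increments="0 0 -0.004 0 0 0 0.06;0 0 -0.004 0 0 0 0.06;0 0 -0.004 0 0 0 0.06;0 0 0 0 0 0 0.06;0 0 0 0 0 0 0.06",
)

```text
time: 8.62
position: [0.4969, -0.1518, 0.0221]
tool_rot: [-0.466, 0.531, 0.467, 0.531]
force: [1.1, 0.6, 0.2]
gripper_width: 0.0599
```

send_rows(
  increments="0 0 0 0 0 0 0.01;0 0 0 0 0 0 0.01;0 0 0 0 0 0 0.01;0 0 0 0 0 0 0.01;0 0 0 0 0 0 0.01",
)

```text
time: 9.03
position: [0.4972, -0.152, 0.0225]
tool_rot: [-0.467, 0.531, 0.466, 0.531]
force: [-0.3, -1.1, 0.9]
gripper_width: 0.0138
```

```bash
python3 k.py pics/k11.png
```

```text
[ 0.49719461 -0.15198242  0.02249903] [ 0.3 -1.3  1.4] 0.014356893682369597
```

View pics/k11.png

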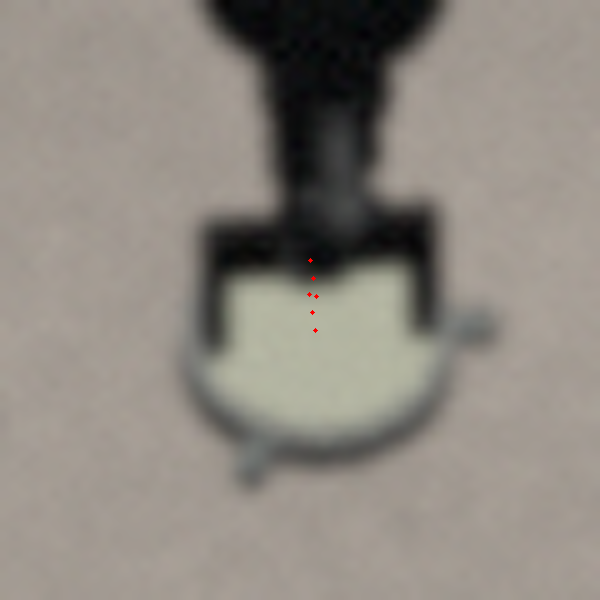

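send_rows(
  increments="0 0 0 0 0 0 0.05;0 0 0 0 0 0 0.05;0 0 0 0 0 0 0.05;0 0 -0.003 0 0 0 0.05;0 0 -0.003 0 0 0 0.05",
)

```text
time: 9.5
position: [0.4972, -0.1519, 0.0162]
tool_rot: [-0.467, 0.531, 0.466, 0.531]
force: [0.2, 0.4, -0.1]
gripper_width: 0.05
```

send_rows(
  increments="0 0 0 0 0 0 0.05;0 0 0 0 0 0 0.05;0 0 0 0 0 0 0.01;0 0 0 0 0 0 0.01;0 0 0 0 0 0 0.01",
)

```text
time: 9.92
position: [0.4971, -0.1519, 0.0165]
tool_rot: [-0.467, 0.531, 0.466, 0.531]
force: [0.9, 2.5, -2.5]
gripper_width: 0.0144
```

send_rows(
  increments="0 0 0 0 0 0 0.005;0 0 0 0 0 0 0.005;0 0 0 0 0 0 0.005;0 0 0 0 0 0 0.005;0 0 0 0 0 0 0.005",
)

```text
time: 10.33
position: [0.4971, -0.1519, 0.0164]
tool_rot: [-0.467, 0.531, 0.466, 0.531]
force: [0.7, -0.8, 0.5]
gripper_width: 0.0143
```

```bash
python3 k.py pics/k12.png
```

```text
[ 0.49712282 -0.1519359   0.01642127] [ 0.1 -1.1  1.1] 0.01476615821151573
```

View pics/k12.png

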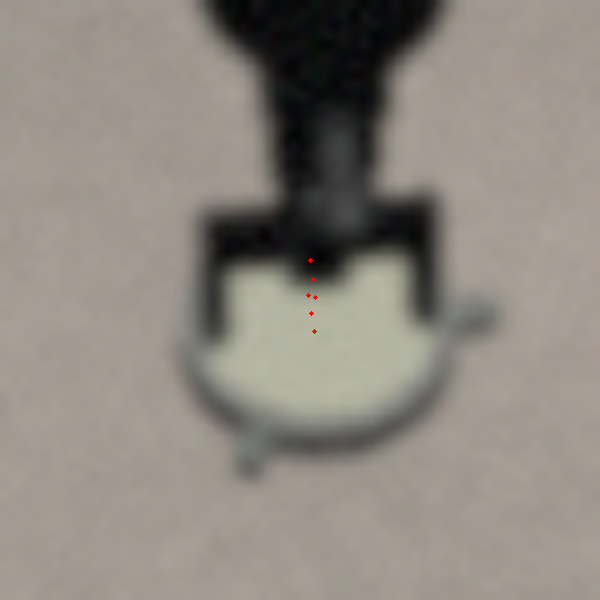

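send_rows(
  increments="0 0 0.003 0 0 0 0.005;0 0 0.003 0 0 0 0.005;0 0 0.005 0 0 0 0.005;0 0 0.005 0 0 0 0.005;0 0 0.005 0 0 0 0.005",
)

```text
time: 10.8
position: [0.4971, -0.1519, 0.038]
tool_rot: [-0.467, 0.531, 0.467, 0.531]
force: [0.1, 0.1, -3.5]
gripper_width: 0.0144
```

send_rows(
  increments="0 0 0.012 0 0 0 0.005;0 0 0.02 0 0 0 0.005;0 0 0.02 0 0 0 0.005;0 0 0.02 0 0 0 0.005;0 0 0.012 0 0 0 0.005",
)

```text
time: 11.22
position: [0.4976, -0.1521, 0.1238]
tool_rot: [-0.467, 0.531, 0.466, 0.532]
force: [0.4, 0.0, -3.0]
gripper_width: 0.0146
```

```bash
python3 k.py pics/k13.png
```

```text
[ 0.4984335  -0.15243725  0.12518718] [ 1.3 -0.6  0.7] 0.014564320719112914
```

View pics/k13.png

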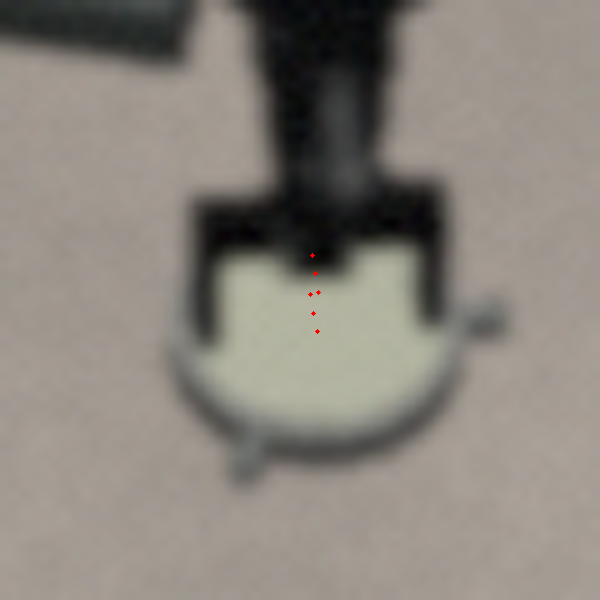

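send_rows(
  increments="-0.0022 0.02 0 0 0 -0.048 0.005;-0.0022 0.03 0 0 0 -0.048 0.005;-0.0022 0.03 0 0 0 -0.048 0.005;-0.0022 0.03 0 0 0 -0.048 0.005;-0.0022 0.03 0 0 0 -0.048 0.005",
)

```text
time: 11.68
position: [0.4855, -0.0106, 0.1212]
tool_rot: [-0.399, 0.584, 0.399, 0.584]
force: [1.0, -0.0, -3.3]
gripper_width: 0.0148
```

send_rows(
  increments="-0.0022 0.03 0 0 0 -0.048 0.005;-0.0022 0.03 0 0 0 -0.048 0.005;-0.0022 0.03 0 0 0 -0.048 0.005;-0.0022 0.03 0 0 0 -0.048 0.005;-0.0022 0.03 0 0 0 -0.048 0.005",
)

```text
time: 12.1
position: [0.4745, 0.1396, 0.1212]
tool_rot: [-0.326, 0.628, 0.326, 0.627]
force: [0.0, 0.8, -2.1]
gripper_width: 0.0146
```

send_rows(
  increments="0 0.016 0 0 0 0 0.005;0 0 0 0 0 0 0.005;0 0 0 0 0 0 0.005;0 0 0 0 0 0 0.005;0 0 0 0 0 0 0.005",
)

```text
time: 12.52
position: [0.475, 0.1534, 0.1213]
tool_rot: [-0.327, 0.627, 0.327, 0.627]
force: [0.4, -0.8, -3.5]
gripper_width: 0.0146
```

```bash
cat > look.py <<'E'
from h import *
import sys
d=get_image("top");e=get_image("side")
from scipy.spatial.transform import Rotation as R
s=state();m=R.from_quat(s["tool_rot"]).as_matrix();print(s["position"].round(4),"yaw",np.degrees(np.arctan2(m[1,2],m[0,2])).round(2)-90,s["force"].round(1),s["ft_torque"].round(2),s["gripper_width"])
A=crop(d,(179,195),32,6.25,0);B=crop(e,(242,152),32,6.25,0)
cv2.imwrite(sys.argv[1],cv2.convertScaleAbs(np.hstack([A,B]),alpha=1.3))
E
python3 look.py pics/l1.png
```

```text
[0.4751 0.1533 0.1213] yaw -35.0 [-0.   0.2 -2.4] [0.07 0.06 0.  ] 0.014616349111069446
```

View pics/l1.png

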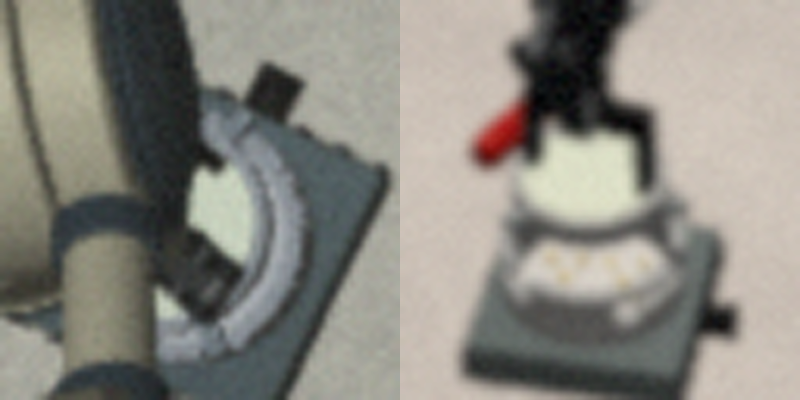

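```bash
cat > ov.py <<'E'
from h import *
import sys
from scipy.spatial.transform import Rotation as R
out=sys.argv[1]; ex,ey,eyaw=[float(v) for v in (sys.argv[2:5] or (0,0,0))]
e=get_image("side");d=get_image("top")
s=state();m=R.from_quat(s["tool_rot"]).as_matrix();yaw=np.arctan2(m[1,2],m[0,2])-np.pi/2+eyaw
p=s["position"];print(p.round(4),"z",(p[2]-.0164).round(4),"yaw",np.degrees(yaw).round(2),s["force"].round(1),s["ft_torque"].round(2),s["gripper_width"].round(4))
c=np.array([p[0]+ex,p[1]-.0006+ey,p[2]-.0164])
def T(L): 
    L=np.array(L);a,b=np.cos(yaw),np.sin(yaw)
    return np.c_[c[0]+a*L[:,0]-b*L[:,1],c[1]+b*L[:,0]+a*L[:,1],c[2]+L[:,2]]
disc=T([[.045*np.cos(q),.045*np.sin(q),.018] for q in np.linspace(0,6.28,70)])
lug=T([[.059*np.cos(q),.059*np.sin(q),z] for q in (0,2.094,4.189) for z in (.0065,.0155)])
bar=T([[x,y,.072] for x in(-.038,.038) for y in(-.008,.008)])
ang=np.radians(-35)
slot=[[.476+.0545*np.cos(q+w),.153+.0545*np.sin(q+w),z] for q in ang+np.arange(3)*2.094 for w in(-.129,.129) for z in(.073,.056)]
col=[[.476+.0545*np.cos(q),.153+.0545*np.sin(q),.073] for q in np.linspace(0,6.28,70)]
o=[]
for D,ctr,sh in ((e,(242,150),np.array([.3,1.8])),(d,(179,195),0)):
    o+=[crop(D,ctr,32,6.25,0),crop(D,ctr,32,6.25,0,[(proj(D,disc)+sh,(0,0,255)),(proj(D,lug)+sh,(255,0,255)),(proj(D,bar)+sh,(0,255,255)),(proj(D,np.array(slot))+sh,(0,255,0)),(proj(D,np.array(col))+sh,(255,100,0))])]
cv2.imwrite(out,cv2.convertScaleAbs(cv2.resize(np.vstack([np.hstack(o[:2]),np.hstack(o[2:])]),(600,600)) if 0 else np.hstack(o[:2]),alpha=1.4))
E
python3 ov.py pics/o1.png
```

```text
Traceback (most recent call last):
  File "ov.py", line 7, in <module>
    p=s["position"];print(p.round(4),"z",(p[2]-.0164).round(4),"yaw",np.degrees(yaw).round(2),s["force"].round(1),s["ft_torque"].round(2),s["gripper_width"].round(4))
                                                                                                                                          ^^^^^^^^^^^^^^^^^^^^^^^^
AttributeError: 'float' object has no attribute 'round'
```

```bash
sed -i 's/s\["gripper_width"\].round(4)/s["gripper_width"]/' ov.py; python3 ov.py pics/o1.png
```

```text
[0.4751 0.1538 0.1214] z 0.105 yaw -34.97 [-0.1 -0.7 -2.9] [-0.04  0.03  0.01] 0.014686518234685284
```

View pics/o1.png

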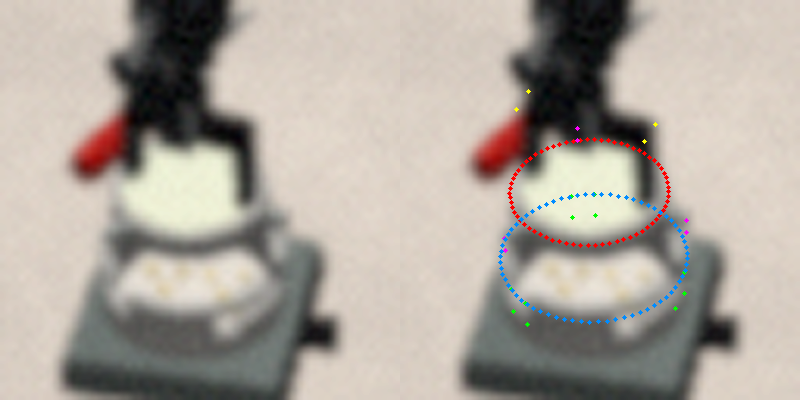

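send_rows(
  increments="0.0008 0 -0.008 0 0 0 0.005;0 0 -0.008 0 0 0 0.005;0 0 -0.006 0 0 0 0.005;0 0 -0.004 0 0 0 0.005;0 0 -0.002 0 0 0 0.005",
)

```text
time: 13.23
position: [0.4754, 0.154, 0.0923]
tool_rot: [-0.327, 0.628, 0.327, 0.627]
force: [0.2, 0.8, -2.8]
gripper_width: 0.0144
```

send_rows(
  increments="0 0 0 0 0 0 0.005;0 0 0 0 0 0 0.005;0 0 0 0 0 0 0.005;0 0 0 0 0 0 0.005;0 0 0 0 0 0 0.005",
)

```text
time: 13.65
position: [0.4761, 0.1542, 0.0936]
tool_rot: [-0.327, 0.627, 0.327, 0.627]
force: [-0.2, 0.9, -2.7]
gripper_width: 0.0148
```

```bash
python3 ov.py pics/o2.png
```

```text
[0.476  0.1541 0.0935] z 0.0771 yaw -34.94 [ 0.6 -0.3 -3.1] [-0.   -0.02  0.01] 0.01455313352384021
```

View pics/o2.png

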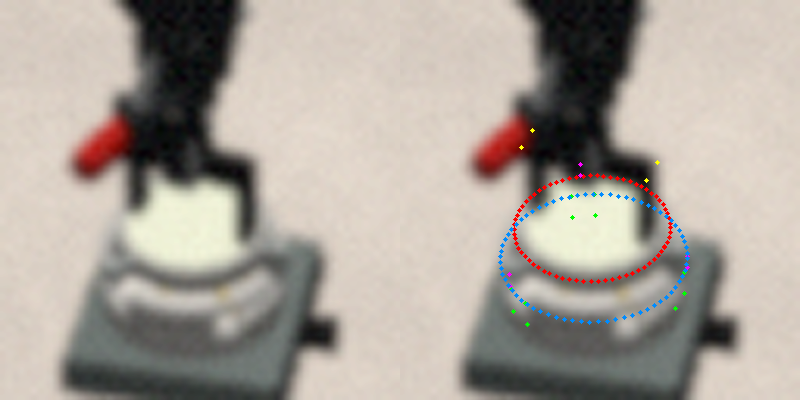

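```bash
sed -i 's/np.hstack(o\[:2\]),alpha=1.4/np.vstack([np.hstack(o[:2]),np.hstack(o[2:])])[:,:],alpha=1.4/; s/(600,600)/(600,600)/' ov.py; python3 ov.py pics/o3.png
```

```text
[0.4759 0.1541 0.0935] z 0.0771 yaw -34.94 [ 0.2  0.5 -2.9] [ 0.06  0.08 -0.04] 0.014678605652058259
```

```bash
python3 - <<'E'
import cv2
im=cv2.imread("pics/o3.png");print(im.shape);cv2.imwrite("pics/o3b.png",cv2.resize(im,(600,600) ) if im.shape[0]>600 and im.shape[1]>800 else im[400:])
E
```

```text
(800, 800, 3)
```

View pics/o3b.png

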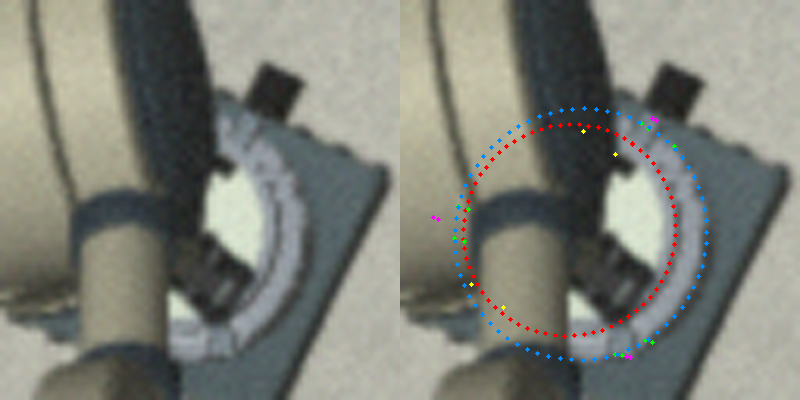

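```bash
cat > tz.py <<'E'
from h import *
import sys
F=[get_image("top") for _ in range(5)]
im=np.mean([f["frame"] for f in F],0)[170:230,165:215,::-1]
im=cv2.resize(im.astype(np.float32),None,fx=12,fy=12,interpolation=cv2.INTER_CUBIC)
E=[get_image("side") for _ in range(5)]
i2=np.mean([f["frame"] for f in E],0)[120:190,212:272,::-1]
i2=cv2.resize(i2.astype(np.float32),None,fx=10,fy=10,interpolation=cv2.INTER_CUBIC)
cv2.imwrite(sys.argv[1],np.clip(im*1.7,0,255)[:600]);cv2.imwrite(sys.argv[2],np.clip(i2*1.4,0,255)[100:])
E
python3 tz.py pics/tz1.png pics/sz1.png
```

```text
[ WARN:0@6.264] global loadsave.cpp:1063 imwrite_ Unsupported depth image for selected encoder is fallbacked to CV_8U.
```

View pics/tz1.png

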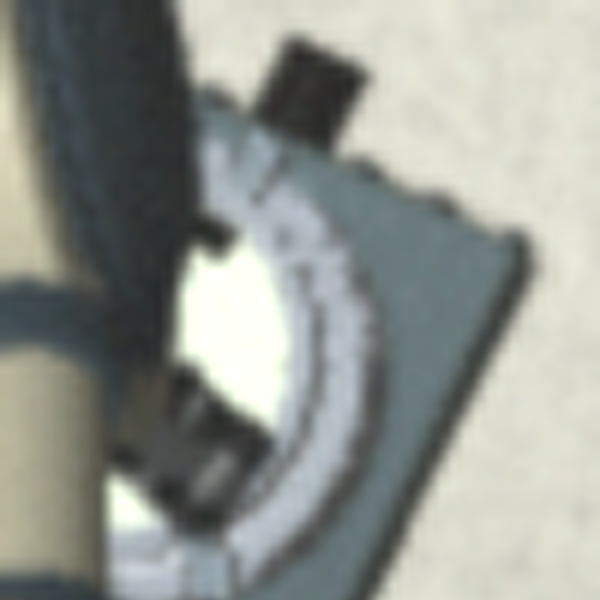

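View pics/sz1.png

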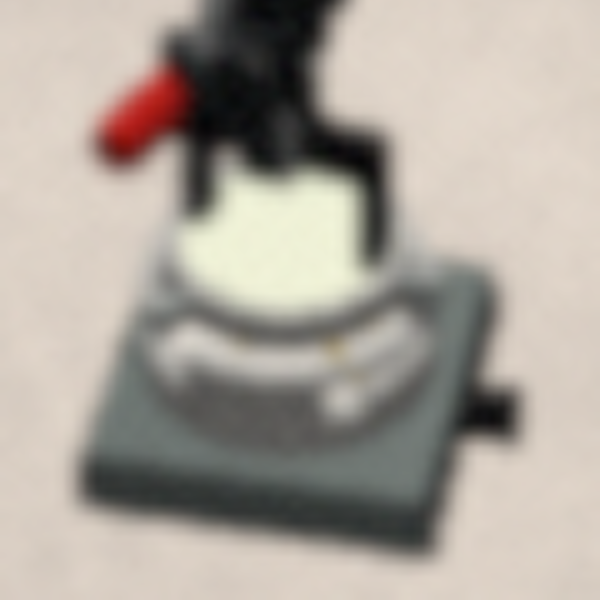

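```bash
python3 - <<'E'
from h import *
d=get_image("top")
print(proj(d,[[.476+.053*np.cos(np.radians(a)),.1535+.053*np.sin(np.radians(a)),.0925] for a in(-35,-155,85)]))
A=back(d,(164.5+268/12,169.5+160/12),.0925);B=back(d,(164.5+210/12,169.5+572/12),.0925)
print(A,B)
for P in(A,B): print(np.degrees(np.arctan2(P[1]-.1535,P[0]-.476)),np.hypot(P[1]-.1535,P[0]-.476))
print("slot edges proj",proj(d,[[.476+.0505*np.cos(np.radians(a)),.153+.0505*np.sin(np.radians(a)),.073] for a in(-35-8,-35+8,-155-8,-155+8)])-np.array([164.5,169.5]))
print("bar corner",back(d,(164.5+225/12,169.5+245/12),.149)-[.476,.1535,0], back(d,(164.5+238/12,169.5+228/12),.149)-[.476,.1535,0])
E
```

```text
[[185.59666648 183.10806048]
 [181.74772041 217.39986103]
 [153.97772267 197.40754792]]
[0.52017299 0.11981613 0.0925    ] [0.42858573 0.13044882 0.0925    ]
-37.327131198297046 0.05555048778925399
-154.07258340506775 0.05272068178693465
slot edges proj [[23.91855716 16.84568553]
 [19.74894719 13.8712443 ]
 [15.87768417 48.25873927]
 [20.66128918 46.07768554]]
bar corner [ 0.01930323 -0.03452311  0.149     ] [ 0.02292415 -0.03717718  0.149     ]
```

send_rows(
  increments="0 0 -0.001 0 0 0 0.005;0 0 -0.001 0 0 0 0.005;0 0 -0.001 0 0 0 0.005;0 0 -0.001 0 0 0 0.005;0 0 -0.001 0 0 0 0.005",
)

```text
time: 14.82
position: [0.4759, 0.1541, 0.0882]
tool_rot: [-0.327, 0.627, 0.327, 0.627]
force: [0.3, 0.2, -3.7]
gripper_width: 0.0145
```

send_rows(
  increments="0 0 -0.001 0 0 0 0.005;0 0 -0.001 0 0 0 0.005;0 0 -0.0005 0 0 0 0.005;0 0 0 0 0 0 0.005;0 0 0 0 0 0 0.005",
)

```text
time: 15.23
position: [0.476, 0.1544, 0.0861]
tool_rot: [-0.327, 0.627, 0.327, 0.627]
force: [-2.1, 1.6, 4.0]
gripper_width: 0.0146
```

send_rows(
  increments="-0.0004 0.0003 0 0 0 0 0.005;-0.0004 0.0003 0 0 0 0 0.005;-0.0004 0.0003 0 0 0 0 0.005;0 0 0 0 0 0 0.005;0 0 0 0 0 0 0.005",
)

```text
time: 15.65
position: [0.4746, 0.155, 0.0857]
tool_rot: [-0.327, 0.627, 0.327, 0.627]
force: [0.0, 0.6, -2.6]
gripper_width: 0.0146
```

```bash
cat > st.py <<'E'
from workcell import *
import numpy as np
from scipy.spatial.transform import Rotation as R
s=state();m=R.from_quat(s["tool_rot"]).as_matrix();p=s["position"]
print(p.round(4),"cz",round(p[2]-.0164,4),"yaw",(np.degrees(np.arctan2(m[1,2],m[0,2]))-90).round(2),"axis",m[:,0].round(4),s["force"].round(1),s["ft_torque"].round(2))
E
python3 st.py
```

```text
[0.4746 0.155  0.0857] cz 0.0693 yaw -34.94 axis [-3.e-04 -1.e-04 -1.e+00] [ 0.   0.6 -2.6] [ 0.14 -0.04  0.01]
```

Free now. Continue down gently.

send_rows(
  increments="0 0 -0.0007 0 0 0 0.005;0 0 -0.0007 0 0 0 0.005;0 0 -0.0006 0 0 0 0.005;0 0 0 0 0 0 0.005;0 0 0 0 0 0 0.005",
)

```text
time: 16.07
position: [0.4747, 0.155, 0.0838]
tool_rot: [-0.327, 0.627, 0.327, 0.627]
force: [1.8, 0.1, -3.0]
gripper_width: 0.0146
```

```bash
python3 st.py
```

```text
[0.4747 0.155  0.0838] cz 0.0674 yaw -34.94 axis [-1.e-04 -0.e+00 -1.e+00] [ 1.8  0.1 -3. ] [ 0.22 -0.15 -0.03]
```

send_rows(
  increments="0.0004 -0.0002 0 0 0 0 0.005;0 0 -0.0007 0 0 0 0.005;0 0 -0.0007 0 0 0 0.005;0 0 0 0 0 0 0.005;0 0 0 0 0 0 0.005",
)

```text
time: 16.48
position: [0.4751, 0.1549, 0.0824]
tool_rot: [-0.327, 0.627, 0.327, 0.627]
force: [-0.3, 2.4, -2.9]
gripper_width: 0.015
```

```bash
python3 st.py
```

```text
[0.4751 0.1549 0.0824] cz 0.066 yaw -34.94 axis [-0.  0. -1.] [-0.3  2.4 -2.9] [0.44 0.01 0.02]
```

send_rows(
  increments="0 0.0004 0 0 0 0 0.005;0 0 -0.0007 0 0 0 0.005;0 0 -0.0007 0 0 0 0.005;0 0 -0.0006 0 0 0 0.005;0 0 0 0 0 0 0.005",
)

```text
time: 16.9
position: [0.4751, 0.1552, 0.0804]
tool_rot: [-0.327, 0.627, 0.327, 0.627]
force: [0.9, 0.5, -2.0]
gripper_width: 0.0144
```

```bash
python3 st.py
```

```text
[0.4751 0.1552 0.0804] cz 0.064 yaw -34.94 axis [-1.e-04 -1.e-04 -1.e+00] [ 0.9  0.5 -2. ] [ 0.17 -0.08  0.03]
```

send_rows(
  increments="0.0001 0.0001 -0.001 0 0 0 0.005;0 0 -0.001 0 0 0 0.005;0 0 -0.001 0 0 0 0.005;0 0 -0.001 0 0 0 0.005;0 0 0 0 0 0 0.005",
)

```text
time: 17.32
position: [0.4751, 0.1553, 0.0763]
tool_rot: [-0.327, 0.627, 0.327, 0.627]
force: [0.4, 0.6, -3.1]
gripper_width: 0.0145
```

```bash
python3 st.py
```

```text
[0.4751 0.1553 0.0763] cz 0.0599 yaw -34.94 axis [-3.e-04 -1.e-04 -1.e+00] [ 0.4  0.6 -3.1] [ 0.04 -0.07 -0.04]
```

send_rows(
  increments="0 0 -0.001 0 0 0 0.005;0 0 -0.001 0 0 0 0.005;0 0 -0.001 0 0 0 0.005;0 0 -0.001 0 0 0 0.005;0 0 0 0 0 0 0.005",
)

```text
time: 17.73
position: [0.4751, 0.1553, 0.0723]
tool_rot: [-0.327, 0.627, 0.327, 0.627]
force: [0.3, -0.2, -3.5]
gripper_width: 0.0147
```

send_rows(
  increments="0 0 -0.001 0 0 0 0.005;0 0 -0.001 0 0 0 0.005;0 0 -0.001 0 0 0 0.005;0 0 0 0 0 0 0.005;0 0 0 0 0 0 0.005",
)

```text
time: 18.15
position: [0.4751, 0.1553, 0.0694]
tool_rot: [-0.327, 0.627, 0.327, 0.627]
force: [-0.1, -0.3, -3.2]
gripper_width: 0.0145
```

```bash
python3 st.py
```

```text
[0.4751 0.1553 0.0694] cz 0.053 yaw -34.94 axis [-1.e-04  0.e+00 -1.e+00] [-0.1 -0.3 -3.2] [ 0.05  0.03 -0.  ]
```

send_rows(
  increments="0 0 -0.0007 0 0 0 0.005;0 0 -0.0006 0 0 0 0.005;0 0 -0.0006 0 0 0 0.005;0 0 -0.0006 0 0 0 0.005;0 0 0 0 0 0 0.005",
)

```text
time: 18.57
position: [0.4751, 0.1553, 0.0669]
tool_rot: [-0.327, 0.627, 0.327, 0.627]
force: [0.7, 0.7, -3.7]
gripper_width: 0.0147
```

send_rows(
  increments="0 0 -0.0004 0 0 0 0.005;0 0 -0.0004 0 0 0 0.005;0 0 -0.0004 0 0 0 0.005;0 0 0 0 0 0 0.005;0 0 0 0 0 0 0.005",
)

```text
time: 18.98
position: [0.4752, 0.1553, 0.0659]
tool_rot: [-0.327, 0.627, 0.327, 0.627]
force: [-0.5, -2.2, 0.9]
gripper_width: 0.0147
```

```bash
python3 st.py
```

```text
[0.4752 0.1553 0.0659] cz 0.0495 yaw -34.93 axis [ 1.e-04 -1.e-04 -1.e+00] [-0.5 -2.2  0.9] [-0.24  0.08 -0.  ]
```

send_rows(
  increments="0 0 0.0008 0 0 0 0.005;0 0 0 0 0 -0.02 0.005;0 0 0 0 0 -0.03 0.005;0 0 0 0 0 -0.03 0.005;0 0 0 0 0 0 0.005",
)

```text
time: 19.4
position: [0.4751, 0.1554, 0.0665]
tool_rot: [-0.301, 0.64, 0.301, 0.64]
force: [-0.2, -0.7, -3.2]
gripper_width: 0.0145
```

```bash
python3 st.py
```

```text
[0.4751 0.1554 0.0665] cz 0.0501 yaw -39.67 axis [-1.e-04  1.e-04 -1.e+00] [-0.2 -0.7 -3.2] [ 0.06 -0.05  0.02]
```

send_rows(
  increments="0 0 0 0 0 -0.03 0.005;0 0 0 0 0 -0.03 0.005;0 0 0 0 0 -0.03 0.005;0 0 0 0 0 -0.03 0.005;0 0 0 0 0 0 0.005",
)

```text
time: 19.82
position: [0.4752, 0.1554, 0.0666]
tool_rot: [-0.262, 0.657, 0.262, 0.657]
force: [-0.2, 0.1, -2.8]
gripper_width: 0.0149
```

```bash
python3 st.py
```

```text
[0.4752 0.1554 0.0666] cz 0.0502 yaw -46.47 axis [ 1.e-04  1.e-04 -1.e+00] [-0.2  0.1 -2.8] [ 0.13  0.06 -0.01]
```

send_rows(
  increments="0 0 0 0 0 -0.03 0.005;0 0 0 0 0 -0.03 0.005;0 0 0 0 0 -0.03 0.005;0 0 0 0 0 -0.03 0.005;0 0 0 0 0 0 0.005",
)

```text
time: 20.23
position: [0.4753, 0.1554, 0.0666]
tool_rot: [-0.223, 0.671, 0.223, 0.671]
force: [0.3, 0.9, -2.0]
gripper_width: 0.0149
```

```bash
python3 st.py
```

```text
[0.4753 0.1554 0.0666] cz 0.0502 yaw -53.29 axis [ 1.e-04  2.e-04 -1.e+00] [ 0.3  0.9 -2. ] [ 0.18 -0.01 -0.01]
```

send_rows(
  increments="0 0 0 0 0 -0.03 0.005;0 0 0 0 0 -0.03 0.005;0 0 0 0 0 -0.03 0.005;0 0 0 0 0 -0.03 0.005;0 0 0 0 0 0 0.005",
)

```text
time: 20.65
position: [0.4754, 0.1555, 0.0666]
tool_rot: [-0.182, 0.683, 0.182, 0.683]
force: [-0.1, 1.9, -1.2]
gripper_width: 0.0147
```

```bash
python3 st.py
```

```text
[0.4754 0.1555 0.0666] cz 0.0502 yaw -60.13 axis [ 5.e-04  2.e-04 -1.e+00] [-0.1  1.9 -1.2] [ 0.4  -0.21  0.05]
```

send_rows(
  increments="0 0.0004 0.0003 0 0 0 0.005;0 0.0002 0 0 0 -0.03 0.005;0 0 0 0 0 -0.03 0.005;0 0 0 0 0 -0.03 0.005;0 0 0 0 0 0 0.005",
)

```text
time: 21.07
position: [0.4751, 0.1559, 0.0669]
tool_rot: [-0.151, 0.691, 0.151, 0.691]
force: [0.4, 0.7, -2.7]
gripper_width: 0.0144
```

```bash
python3 st.py
```

```text
[0.4751 0.1559 0.0669] cz 0.0505 yaw -65.29 axis [-1.e-04 -0.e+00 -1.e+00] [ 0.4  0.7 -2.7] [ 0.21 -0.05  0.01]
```

send_rows(
  increments="0 0.0001 0 0 0 -0.03 0.005;0 0 0 0 0 -0.03 0.005;0 0 0 0 0 -0.03 0.005;0 0 0 0 0 -0.03 0.005;0 0 0 0 0 0 0.005",
)

```text
time: 21.48
position: [0.4753, 0.1561, 0.0669]
tool_rot: [-0.11, 0.698, 0.11, 0.699]
force: [0.6, 1.6, -2.2]
gripper_width: 0.0147
```

```bash
python3 st.py
```

```text
[0.4753 0.1561 0.0669] cz 0.0505 yaw -72.14 axis [ 3.e-04  0.e+00 -1.e+00] [ 0.6  1.6 -2.2] [ 0.23 -0.23 -0.03]
```

send_rows(
  increments="0 0 0 0 0 -0.025 0.005;0 0 0 0 0 -0.025 0.005;0 0 0 0 0 -0.025 0.005;0 0 0 0 0 -0.025 0.005;0 0 0 0 0 0 0.005",
)

```text
time: 21.9
position: [0.4753, 0.1561, 0.0669]
tool_rot: [-0.074, 0.703, 0.074, 0.703]
force: [1.8, 1.8, -1.6]
gripper_width: 0.0143
```

```bash
python3 st.py
```

```text
[0.4753 0.1561 0.0669] cz 0.0505 yaw -78.03 axis [ 2.e-04  1.e-04 -1.e+00] [ 1.8  1.8 -1.6] [ 0.36 -0.36  0.05]
```

send_rows(
  increments="0.0003 0.0003 0 0 0 -0.015 0.005;0 0 0 0 0 -0.015 0.005;0 0 -0.0006 0 0 0 0.005;0 0 -0.0006 0 0 0 0.005;0 0 0 0 0 0 0.005",
)

```text
time: 22.32
position: [0.4755, 0.1563, 0.0656]
tool_rot: [-0.064, 0.704, 0.064, 0.704]
force: [2.0, 0.8, -2.4]
gripper_width: 0.0146
```

```bash
python3 st.py
```

```text
[0.4755 0.1563 0.0656] cz 0.0492 yaw -79.61 axis [ 0. -0. -1.] [ 2.   0.8 -2.4] [-0.02 -0.47  0.11]
```

send_rows(
  increments="0.0004 0 0 0 0 0 0.005;0 0 -0.0005 0 0 0 0.005;0 0 -0.0005 0 0 0 0.005;0 0 -0.0005 0 0 0 0.005;0 0 0 0 0 0 0.005",
)

```text
time: 22.73
position: [0.4757, 0.1563, 0.064]
tool_rot: [-0.064, 0.704, 0.064, 0.704]
force: [0.4, -0.0, -3.1]
gripper_width: 0.0147
```

```bash
python3 st.py
```

```text
[0.4757 0.1563 0.064 ] cz 0.0476 yaw -79.63 axis [-4.e-04 -1.e-04 -1.e+00] [ 0.4 -0.  -3.1] [-0.01 -0.19  0.02]
```

In the notches. On down to the floor (cz 0.0445).

send_rows(
  increments="0 0 -0.0006 0 0 0 0.005;0 0 -0.0006 0 0 0 0.005;0 0 -0.0006 0 0 0 0.005;0 0 -0.0005 0 0 0 0.005;0 0 0 0 0 0 0.005",
)

```text
time: 23.15
position: [0.4758, 0.1563, 0.0618]
tool_rot: [-0.064, 0.704, 0.064, 0.704]
force: [0.6, -0.1, -3.3]
gripper_width: 0.0144
```

send_rows(
  increments="0 0 -0.0004 0 0 0 0.005;0 0 -0.0003 0 0 0 0.005;0 0 -0.0002 0 0 0 0.005;0 0 0 0 0 0 0.005;0 0 0 0 0 0 0.005",
)

```text
time: 23.57
position: [0.4758, 0.1563, 0.061]
tool_rot: [-0.064, 0.704, 0.064, 0.704]
force: [-0.2, -0.5, -1.7]
gripper_width: 0.0146
```

```bash
python3 st.py
```

```text
[0.4758 0.1563 0.061 ] cz 0.0446 yaw -79.63 axis [-1.e-04 -0.e+00 -1.e+00] [-0.2 -0.5 -1.7] [-0.07  0.06 -0.03]
```

send_rows(
  increments="0 0 0 0 0 0 0.03;0 0 0 0 0 0 0.04;0 0 0 0 0 0 0.05;0 0 0 0 0 0 0.05;0 0 0 0 0 0 0.05",
)

```text
time: 23.98
position: [0.4759, 0.1563, 0.061]
tool_rot: [-0.064, 0.704, 0.064, 0.704]
force: [0.3, 0.6, 0.2]
gripper_width: 0.0502
```

send_rows(
  increments="0 0 0.01 0 0 0 0.05;0 0 0.015 0 0 0 0.05;0 0 0.02 0 0 0 0.05;0 0 0.025 0 0 0 0.05;0 0 0.025 0 0 0 0.05",
)

```text
time: 24.4
position: [0.4754, 0.1562, 0.1568]
tool_rot: [-0.064, 0.705, 0.064, 0.704]
force: [0.2, 0.5, 0.4]
gripper_width: 0.05
```

send_rows(
  increments="0 0.035 0.015 0 0 0 0.05;0 0.035 0.015 0 0 0 0.05;0 0.035 0 0 0 0 0.05;0 0.035 0 0 0 0 0.05;0 0.03 0 0 0 0 0.05",
)

```text
time: 24.82
position: [0.4756, 0.3286, 0.1864]
tool_rot: [-0.064, 0.704, 0.064, 0.704]
force: [0.8, 0.4, -0.4]
gripper_width: 0.0499
```

send_rows(
  increments="0 0.035 0 0 0 0 0.05;0 0.035 0 0 0 0 0.05;0 0.03 0 0 0 0 0.05;0 0 0 0 0 0 0.05;0 0 0 0 0 0 0.05",
)

```text
time: 25.23
position: [0.4754, 0.4275, 0.1855]
tool_rot: [-0.065, 0.704, 0.065, 0.704]
force: [-0.5, -0.2, -1.1]
gripper_width: 0.0499
```

```bash
python3 - <<'E'
from h import *
d=get_image("top");e=get_image("side");print(state()["force"])
A=crop(d,(179,201),32,6.25,0);B=crop(e,(242,160),32,6.25,0)
cv2.imwrite("pics/fin.png",cv2.convertScaleAbs(np.hstack([A,B]),alpha=1.4));cv2.imwrite("pics/fint.png",d["frame"][:,:,::-1])
def disc(c,t,D,r,z): return proj(D,[[c[0]+r*np.cos(q),c[1]+r*np.sin(q),z] for q in np.linspace(0,6.28,60)])
A=crop(d,(179,201),32,6.25,0,[(disc((.476,.153),0,d,.045,.0625),(0,0,255)),(disc((.476,.153),0,d,.045,.0675),(0,255,0))])
B=crop(e,(242,160),32,6.25,0,[(disc((.476,.153),0,e,.045,.0625)+np.array([.3,1.8]),(0,0,255)),(disc((.476,.153),0,e,.0545,.073)+np.array([.3,1.8]),(255,0,0))])
cv2.imwrite("pics/fino.png",cv2.convertScaleAbs(np.hstack([A,B]),alpha=1.4))
E
```

```text
[-0.316867    0.43114488  0.46032112]
```

View pics/fin.png

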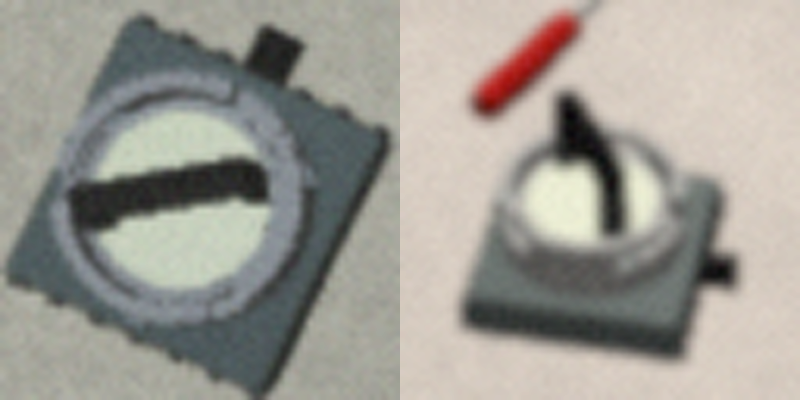

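View pics/fino.png

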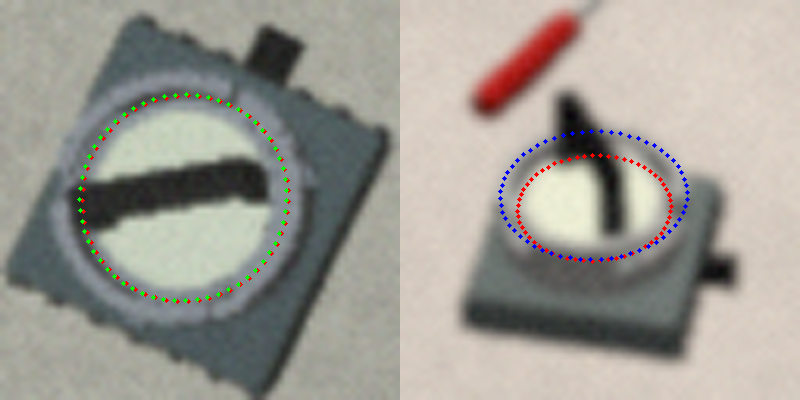

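View pics/fint.png

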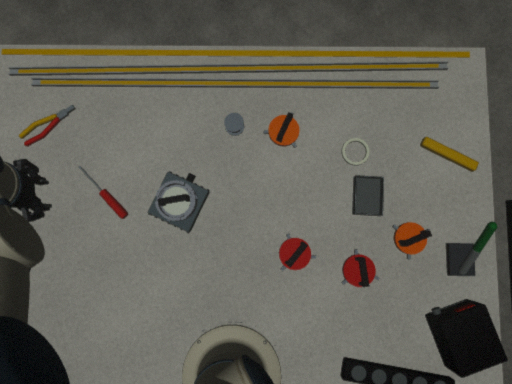

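send_rows(
  increments="0 0 0 0 0 0 0.05;0 0 0 0 0 0 0.05;0 0 0 0 0 0 0.05;0 0 0 0 0 0 0.05;0 0 0 0 0 0 0.05",
)

```text
time: 25.75
position: [0.476, 0.426, 0.1861]
tool_rot: [-0.064, 0.704, 0.064, 0.704]
force: [-0.0, -0.3, -0.4]
gripper_width: 0.0502
```

```bash
python3 -c "
from workcell import *
print(sign_off())"
```

```text
the job is handed in; nothing more can be done
None
```

I gripped the white cover by its handle and lowered it by feel into the collar slots. I then turned it about 45° clockwise under the hooks, lowered it into the notches, released it and backed away. The job was handed in at about 25.8 s.

**Checks that passed:**
- **Slot floor:** contact came at a cover height of 49.5 mm, as the task gives.
- **Notch floor:** contact came at about 44.6 mm, against 44.5 mm expected.
- **Contact force:** the wrist force readings stayed at a few newtons (at most about 7 N above the cover's weight).
- **Last pictures:** the cover sits level and centred in the collar, the gripper is clear of it, and the other things on the bench look unmoved.

**Checks that disagreed:**
- **Tool height:** in the pictures the fingertips looked about 30 mm higher than the reported tool height. My first close, at the reported height, caught nothing. I regrasped about 33 mm lower and took all heights relative to that grasp. The floor contacts above agree with it.
- **Grip width:** it read 14.5 mm on the 16 mm handle.
- **Collar centre:** by feel it came out about 2–3 mm in y from the position I had measured in the pictures.

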